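Load a roller onto the inspection ramp and lock it

ROBOT

A 7-joint arm with a two-finger parallel gripper is mounted at the origin on a cart in front of the work surface, level with it; the furniture and walls round the work are solid. World frame = base frame: x ahead of the robot, y to its left, z up, the work surface at z = 0. Lengths are in m, angles in rad, forces in N, time in s.
With the tool pointing down it reaches from about 0.35 to 0.9 m from the base axis. Payload 8.1 kg.
Tool frame: the origin (TCP) lies at the very end of the fingers, on their centre line; the grasp point (between the pads) lies 19 mm behind it; z points along the fingers, y is the direction in which the jaws open and shut (so a half turn about z gives the same grasp; the last joint's range is limited). The gripper opens to 92 mm and grips with 3 to 60 N. Pads are 19 mm wide; open, the fingers measure 130 mm over their backs; the gripper's body (75 mm by 190 mm) begins 47 mm behind the grasp point.
Start: joints at [1.01, 0.434, 0.025, 1.573, -0.012, 1.134, -0.075], TCP at [0.276, -0.561, 0.227] pointing down, gripper open.
Joint ranges: [-2.62, 2.62], [-0.44, 2.09], [-1.27, 1.32], [0.08, 2.57], [-1.32, 4.46], [0.12, 2], [-2.74, 2.74]. Speed limits (rad/s): [2.22, 2.22, 3.01, 3.01, 3.14, 3.14, 3.14].

INTERFACE

Orientations are given as a unit quaternion [x, y, z, w].
In Python, from workcell import bot, viewer gives the robot as it stands.
- The arm moves only by the shell command python3 -m creep 'ROWS' [FORCE]. ROWS is a JSON object of lists of equal length, an entry for each row: "rotation": the turn, a rotation vector about the world's x, y, z in rad, a list of three; "travel": the shift along the world's x, y, z in m, a list of three; "jaw": the gripper command: -1 is fully open, 1 is shut, values between are in proportion. In form: {"rotation": [[ax, ay, az], ...], "travel": [[x, y, z], ...], "jaw": [jaw, ...]}. A call has 1 to 10 rows; each row shifts and turns the pose as measured when the row begins; what a row does not reach is not made up. A row lasts 1/8 s, in which the tool goes at most 62.5 mm and 10.7 degrees, less where a joint would pass 70% of its speed; a pose out of reach is approached as far as the arm can. A call is refused whole if a number of a shift passes 0.0625 or a number of a turn 0.188, either way. A call with a gripper value outside its range is refused whole. The fingers move at their own pace and stop on an object; FORCE is the grip in N (left out, the last holds). Time passes only in rows, so rows that do not move let the fingers close. It gives the time, the measured TCP pose, the force and the opening at its end, in the units of the state.
- bot.read_state(): the state, without advancing time (a new reading comes with each control period).
- viewer.capture(name): name is "side" or "top" or "wrist"; returns a dict with "image" (420x560x3 uint8, red, green, blue), "depth" (420x560 float32, m along the optical axis (not along the pixel's ray), 0 where there is no reading), "mtx" (3x3 intrinsics, pixels), "rvec" (rotation vector, rad) and "tvec" (3), from world to camera coordinates, as OpenCV has them; the wrist camera has in their place "tool_from_camera" (4x4, takes a point from camera to tool coordinates, whose origin is the TCP and whose axes are the flange's). Camera axes: x right, y down, z forward; pixel columns grow to the right and rows downward; lengths in m; the calibration is good to about 2 mm. The wrist camera is an equidistant fisheye: a pixel r from the principal point sees the ray r / f radians off the axis. A picture is of the moment at which its call begins: read the wrist's pose just before it.
- bot.finish_job(): hands the job in, once; it reports no verdict.
The state is a dict: "time": time; "q": joint angles; "qvel": joint speeds; "tau": joint torques, N m; "position": TCP position; "ee_rot": TCP orientation; "force": force on the tool from outside, world axes, zero at the start; "wrist_torque": the same for the moment, N m; "gripper_width": finger opening in m.
Only numpy, scipy, OpenCV 4.12 (cv2) and the standard library are available. Lean on these libraries where they do the work, as an engineer would, in place of code of your own. Each camera call takes 0.05 s, during which the arm holds its last target.

TASK

Push the steel roller up the shallow ramp and over the small crest into the seat against the stop, staying behind it so that it never gets away and rolls back. Then push the keeper bar by its upright pin until the bar lies straight across the track behind the roller. Only push: do not lift the roller, and leave the other things on the bench where they are.

Things in the scene. Friction and masses are not known exactly. Their poses are not given: they have to be found in the camera images.
- ramp: Fixed inspection ramp: grey base plate 330 x 160 x 8 mm with an aluminium track between two rails (94 mm apart inside, 6 thick, 16 mm above the track). Origin: centre of the underside, on the table; x uphill along the track, y left looking uphill. Flat apron x -155 to -45 mm at height 8 mm (6 mm lip at its low end), then a 6 degree slope up to the crest at x 95 mm.
- crest (a point): Middle of the crest line at the top of the slope, on the track, 22.7 mm above the table, x = 95 mm in the ramp's frame. Beyond it the track drops 3 mm into the seat.
- seat (a point): Point on the seat floor (19.7 mm above the table, x = 109 mm in the ramp's frame) that lies under the seated roller's centre. The face of the dark steel stop block (top 60 mm above the table) is 25 mm farther uphill.
- roller_center (a point): Centre of the loose steel roller: plain cylinder, 50 mm in diameter, 90 mm long, dark end faces, about 0.4 kg. It lies across the track on the flat apron, its axis along the ramp's y, and rolls very freely: let go on the slope it runs down. Seated, its centre is 25 mm above seat. The point's axes turn with it.
- keeper_pin (a point): Middle of the keeper's upright pin, 72.5 mm above the table. The pin is 12 mm thick with a 16 mm head (its top 6 mm) and reaches from 58.5 to 90.5 mm above the table. It stands at the free end of the keeper, a level flat steel bar (12 mm wide, 8 high) 100 mm long from pivot to pin; the bar's underside is 50.5 mm above the table.
- keeper (a joint): Angle (rad) of the keeper about the upright pivot post (18 mm thick, at x 74, y 67 mm in the ramp's frame). 0: bar beside the track, pointing downhill from the post; negative: splayed outward; positive: swung in over the track, counterclockwise from above; 1.57: straight across it, end stop. Starts between -0.4 and -0.05; light friction (about 0.5 N at the pin), stays where left.
- paste_jar_1: Bystander: small white jar with a blue lid, 52 mm wide and 52 mm high, on the table. Origin: centre of its underside.
- dropper_bottle_1: Bystander: brown dropper bottle, 37 mm wide, 94 mm high, on the table. Origin: centre of its underside.
- loupe: Bystander: black loupe, 37 mm wide, 33 mm high, on the table. Origin: centre of its underside.
- mounted_sample_6: Bystander: black disc-shaped mounted sample, 30 mm wide, 19 mm high, on the table. Origin: centre of its underside.
- objective_can: Bystander: black and white round can, 44 mm wide, 63 mm high, on the table. Origin: centre of its underside.
Mind the look-alikes: they are no part of the job. Leave any blue or green look-alike of the part that bears roller_center alone.

How it is judged:
By the outcome, as a careful person would: the job done as asked, in the order asked, and still so for the second after the job is handed in, with the robot touching nothing.
It also fails if it takes over 64 s, if anything falls off the work surface, if the arm or the gripper's body presses on something with over 40 N, if the wrist force passes 120 N, or if a joint passes its speed limit or range.

## Working session

There is one attempt and no reset: what is moved stays moved. The work goes in short steps, Python scripts to look and compute and a shell command to move; the robot and the scene stay as the last step left them, time stands still between calls to the robot, and variables do not carry over. Pictures are saved under pics/ and viewed, and the job is handed in when it is done.

```bash
mkdir -p pics; ls; python3 - <<'E'
from workcell import bot, viewer
import cv2,json
s=bot.read_state()
for k,v in s.items(): print(k,v)
for n in ["side","top","wrist"]:
    c=viewer.capture(n); cv2.imwrite(f"pics/{n}0.png",c["image"][:,:,::-1])
    print(n,c["mtx"].tolist(),c.get("rvec"),c.get("tvec"),c.get("tool_from_camera"))
E
```

```text
pics
time 0.0
q [ 1.01042103  0.43520842  0.02497268  1.57411312 -0.01162794  1.13398762
 -0.07507166]
qvel [-2.04940818e-04  6.44946074e-05 -1.51843096e-03  1.79091709e-03
 -6.45350335e-04 -4.51111763e-04 -2.15926036e-04]
tau [-1.30290409e-03 -6.67841506e+01  9.84525606e-01 -3.14464831e+01
 -6.05390710e-02  4.27536992e-02  2.33975970e-04]
position [ 0.27594867 -0.56020554  0.2259478 ]
ee_rot [ 9.73925119e-01  2.26868343e-01 -2.34747418e-04 -7.49774160e-04]
force [ 0.53061504 -0.58520856 -0.47114645]
wrist_torque [ 0.05208869 -0.01763333  0.00240691]
gripper_width 0.09181011854733222
side [[489.2862793094706, 0.0, 282.49518345518686], [0.0, 489.2862793094706, 208.94964848246144], [0.0, 0.0, 1.0]] [ 2.10156955  0.0086654  -0.03296684] [-0.56484848  0.09645318  1.26100714] None
top [[436.25787886714045, 0.0, 284.76877131287586], [0.0, 436.25787886714045, 216.82204181430006], [0.0, 0.0, 1.0]] [ 2.13086637 -2.15551473  0.16441924] [0.04665031 0.54532045 0.99860429] None
wrist [[325.19226210127806, 0.0, 277.0410796279167], [0.0, 325.19226210127806, 211.6309156815927], [0.0, 0.0, 1.0]] None None [[ 1.13525772e-03 -9.55428740e-01 -2.95219636e-01  8.04095249e-02]
 [ 9.99999196e-01  9.17704147e-04  8.75469859e-04  4.99899011e-04]
 [-5.65524780e-04 -2.95220393e-01  9.55429014e-01 -1.58603295e-01]
 [ 0.00000000e+00  0.00000000e+00  0.00000000e+00  1.00000000e+00]]
```

View pics/side0.png

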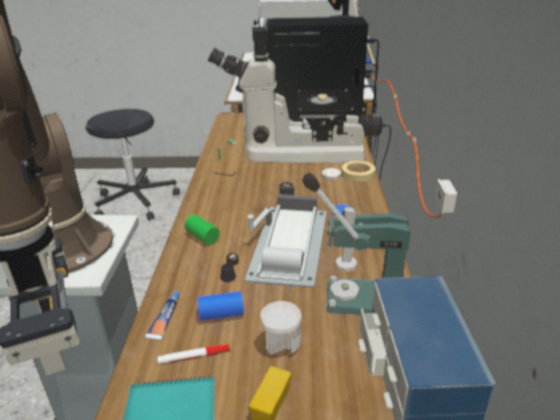

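View pics/top0.png

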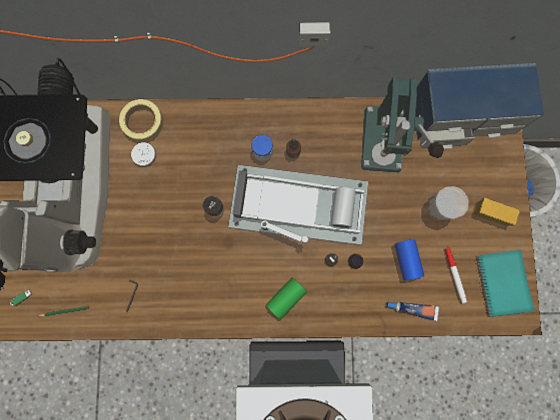

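View pics/wrist0.png

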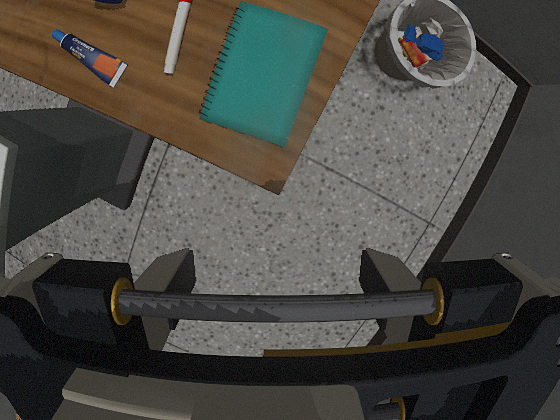

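The top view shows the ramp at (300,205), uphill towards image left (world +y). The steel roller is at (343,207) on the apron and the stop at (239,193). The keeper post is near (265,226) and its pin near (304,239). Roller candidates are steel (343,207), blue (409,260) and green (287,299); only the steel one, lying on the apron, fits. I'll enlarge to confirm.

```bash
cat > h.py <<'E'
from workcell import bot, viewer
import cv2, numpy as np
def ray(c,uv):
    R,_=cv2.Rodrigues(np.array(c["rvec"],float)); t=np.array(c["tvec"],float).reshape(3)
    p=np.linalg.inv(c["mtx"])@np.array([uv[0],uv[1],1.0])
    return -R.T@t, R.T@p
def plane(c,uv,z):
    o,d=ray(c,uv); return o+d*(z-o[2])/d[2]
def proj(c,P):
    return cv2.projectPoints(np.array(P,float).reshape(-1,3),np.array(c["rvec"],float),np.array(c["tvec"],float),np.array(c["mtx"]),None)[0].reshape(-1,2)
def crop(c,name,x0,y0,x1,y1,s):
    cv2.imwrite(name,cv2.resize(c["image"][y0:y1,x0:x1,::-1],None,fx=s,fy=s,interpolation=cv2.INTER_CUBIC))
E
python3 - <<'E'
from h import *
c=viewer.capture("top"); crop(c,"pics/topc.png",215,125,385,275,4.5)
d=c["depth"]; print((d>0).mean())
print(ray(c,(280,210))[0])
c=viewer.capture("side"); crop(c,"pics/sidec.png",215,165,355,295,4.5); print(ray(c,(280,210))[0])
E
```

```text
0.9959948979591837
[0.38869587 0.04279977 1.06950684]
[ 0.59960425 -1.02707821  0.7099867 ]
```

View pics/topc.png

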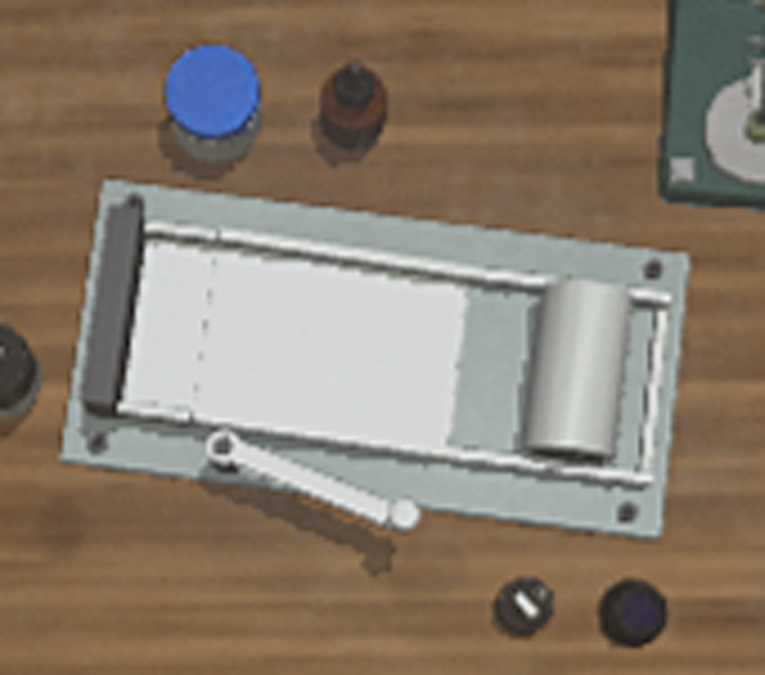

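View pics/sidec.png

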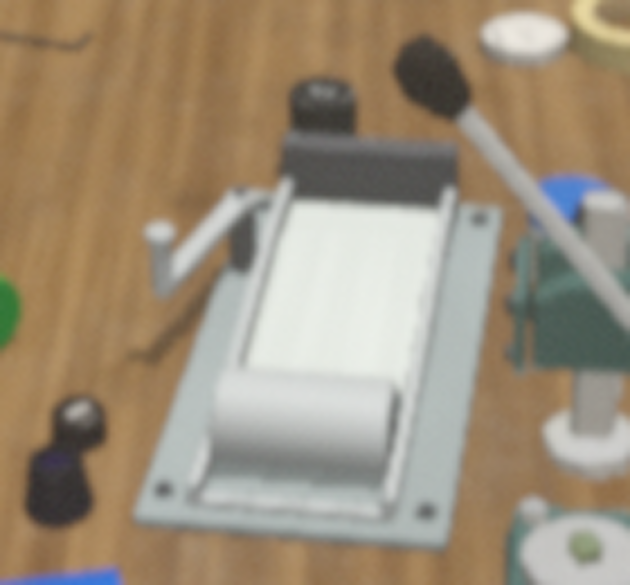

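The crops confirm the steel roller, plain and dark-ended, lying on the apron between the rails. The plate corners in the crop are about (105,180), (690,254), (661,537) and (62,460). The pin head is at (404,514) and the post at (223,449).

```bash
cat >> h.py <<'E'
def ramp(): return np.load("ramp.npz")
def r2w(p):
    r=np.load("ramp.npz"); o,a=r["o"],float(r["a"]); x,y=p
    ca,sa=np.cos(a),np.sin(a); return o+np.array([ca*x-sa*y,sa*x+ca*y])
def w2r(P):
    r=np.load("ramp.npz"); o,a=r["o"],float(r["a"]); d=np.array(P)[:2]-o
    ca,sa=np.cos(a),np.sin(a); return np.array([ca*d[0]+sa*d[1],-sa*d[0]+ca*d[1]])
E
python3 - <<'E'
from h import *
c=viewer.capture("top"); s=viewer.capture("side")
f=lambda p:(215+(p[0]-.0)/4.5,125+p[1]/4.5)
g=lambda p:(215+p[0]/4.5,165+p[1]/4.5)
rp=np.array([[165,-80],[-165,-80],[-165,80],[165,80]])/1000
top=[(105,180),(690,254),(661,537),(62,460)]
W=np.array([plane(c,f(p),.008)[:2] for p in top])
print(W, [np.linalg.norm(W[i]-W[(i+1)%4]) for i in range(4)])
# fit
def fit(W):
    mc=W.mean(0);A=(W-mc); a=np.arctan2((rp[:,0]*A[:,1]-rp[:,1]*A[:,0]).sum(),(rp*A).sum())
    return mc,a
o,a=fit(W);print(o,a,np.degrees(a))
np.savez("ramp.npz",o=o,a=a)
print("resid",[ (r2w(rp[i])-W[i]).round(4).tolist() for i in range(4)])
sd=[(500,207),(448,547),(135,520)]
for p,i in zip(sd,[0,1,2]): print("side corner",plane(s,g(p),.008)[:2],r2w(rp[i]))
pin=plane(c,f((404,514)),.0905);print("pin",pin,w2r(pin))
pinS=plane(s,g((160,228)),.0905);print("pin side",pinS,w2r(pinS))
post=plane(c,f((223,449)),.06);print("post",w2r(post), r2w((.074,.067)))
v=w2r(pin)-np.array([.074,.067]); print(np.hypot(*v), np.arctan2(v[1],v[0]))
# roller by depth
R,_=cv2.Rodrigues(np.array(c["rvec"])); t=np.array(c["tvec"]).reshape(3)
vv,uu=np.mgrid[125:275,215:385]; z=c["depth"][125:275,215:385]
P=np.stack([(uu-c["mtx"][0,2])/c["mtx"][0,0]*z,(vv-c["mtx"][1,2])/c["mtx"][1,1]*z,z],-1).reshape(-1,3)
P=(P-t)@R
q=np.array([w2r(p) for p in P]); m=(abs(q[:,1])<.04)&(P[:,2]>.045)&(q[:,0]<.05)
Q=np.c_[q[m],P[m,2]]
print("roller top pts",m.sum(),Q.min(0),Q.max(0),np.median(Q,0))
A=np.c_[2*Q[:,0],2*Q[:,2],np.ones(len(Q))];x=np.linalg.lstsq(A,Q[:,0]**2+Q[:,2]**2,rcond=None)[0];print("circle",x[:2],np.sqrt(x[2]+x[0]**2+x[1]**2))
for y0 in (-.035,-.02,0,.02,.035):
  k=abs(Q[:,1]-y0)<.006; print(y0,Q[k,0].mean(),Q[k,2].max())
mt=(abs(q[:,0])<.16)&(abs(q[:,1])>.06)&(abs(q[:,1])<.078)&(P[:,2]<.02);print("plate z",np.median(P[mt,2]))
for x,y,n in[(-.0045,.0,'roller')]:pass
def pr(p,z): return proj(c,[*r2w(p),z])[0]
im=c["image"][:,:,::-1].copy()
for p,z in [((.095,-.047),.0227),((.095,.047),.0227),((-.105,-.045),.033),((-.105,.045),.033),((.074,.067),.0585),((.134,-.05),.06),((.134,.05),.06)]:
    u=pr(p,z); cv2.circle(im,(int(u[0]*16),int(u[1]*16)),16,(0,0,255),-1,shift=4)
cv2.imwrite("pics/chk.png",cv2.resize(im[125:275,215:385],None,fx=4.5,fy=4.5))
E
```

```text
[[ 0.68367098  0.15517764]
 [ 0.63774506 -0.16901672]
 [ 0.48092158 -0.1469435 ]
 [ 0.52670231  0.17789513]] [np.float64(0.32743117160925544), np.float64(0.1583692850508568), np.float64(0.3280487949669746), np.float64(0.15860405813625578)]
[0.58225998 0.00427814] 1.4301595923890233 81.94210867404117
resid [[0.0009, 0.0013], [0.0006, -0.0013], [-0.001, -0.0009], [-0.0005, 0.001]]
side corner [0.68455582 0.15559706] [0.68459878 0.1564352 ]
side corner [ 0.64009958 -0.17373093] [ 0.63834149 -0.17030669]
side corner [ 0.48290424 -0.15177552] [ 0.47992118 -0.14787892]
pin [ 0.4867637  -0.00398745  0.0905    ] [-0.02157004  0.09339482]
pin side [ 0.4886419  -0.00319518  0.0905    ] [-0.02052232  0.09164622]
post [0.07465128 0.06866575] [0.52629432 0.08693917]
0.09914796301672797 2.872126926323895
roller top pts 588 [-0.12655522 -0.03949678  0.04501427] [-0.08123224  0.03987477  0.06260776] [-0.10352567  0.00085954  0.05436102]
circle [-0.10455991  0.03678303] 0.021266886068589813
-0.035 -0.10447720526761767 0.05964729748762233
-0.02 -0.10387539550277436 0.06127875682398754
0 -0.10414794862291137 0.0607061428243113
0.02 -0.1044184794922919 0.06260775964836014
0.035 -0.10277157562200082 0.06085205231699579
plate z 0.007646069239477013
```

View pics/chk.png

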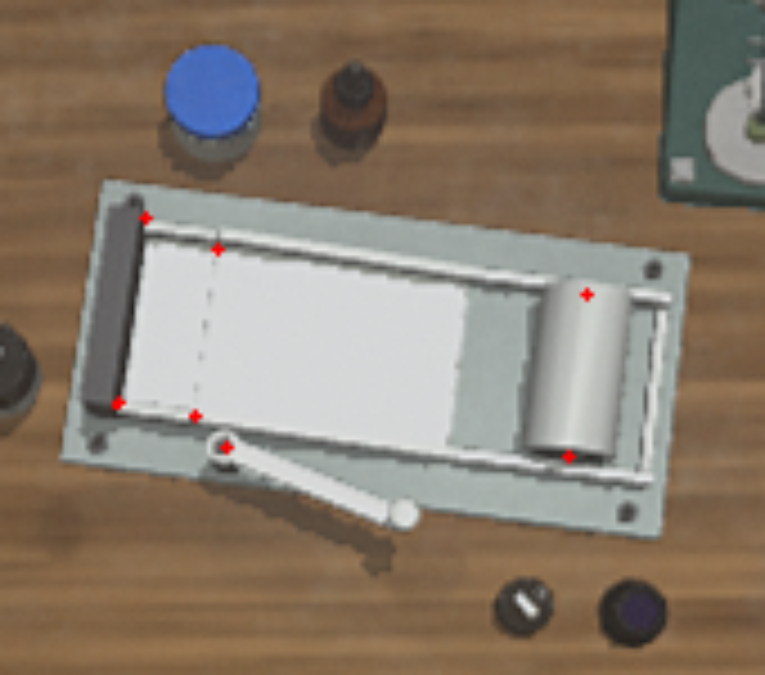

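```bash
python3 - <<'E'
from h import *
c=viewer.capture("top")
R,_=cv2.Rodrigues(np.array(c["rvec"])); t=np.array(c["tvec"]).reshape(3)
vv,uu=np.mgrid[0:420,0:560]; z=c["depth"]
P=np.stack([(uu-c["mtx"][0,2])/c["mtx"][0,0]*z,(vv-c["mtx"][1,2])/c["mtx"][1,1]*z,z],-1).reshape(-1,3)
P=(P-t)@R; P=P[z.ravel()>0]
# world height map 4cm, mm ; rows x, cols y
print("y cols",[round(.34-.04*i,2) for i in range(24)])
for i in range(14):
    x=.82-.04*i; row=[]
    for j in range(24):
        y=.34-.04*j; m=(abs(P[:,0]-x)<.02)&(abs(P[:,1]-y)<.02)
        row.append(f"{1000*P[m,2].max():4.0f}" if m.any() else "   .")
    print(f"{x:.2f}"," ".join(row))
for n,p in dict(roller=(-.1045,0),tcp0=(-.175,0),tcp1=(-.141,0),tcpEnd=(.074,0),pin1=(.074,-.033)).items(): print(n,r2w(p))
E
```

```text
y cols [0.34, 0.3, 0.26, 0.22, 0.18, 0.14, 0.1, 0.06, 0.02, -0.02, -0.06, -0.1, -0.14, -0.18, -0.22, -0.26, -0.3, -0.34, -0.38, -0.42, -0.46, -0.5, -0.54, -0.58]
0.82   27    6    4    5    6    5    5    4    5    5    5    5    5  204  204  200  134  134  134  134  135  135  133    .
0.78   28    6    5    6    7    6    7    6    5    5    5    6    6  208  208    .  135  135  135  135  135  135  134    4
0.74    6    4    4    4    5   52   56   53   94    6    6    5   21  205  206  193  134  134  134  135  134  132  129    4
0.70    5    5    5    6    4   15   55   55   95    4    5    6   28  228  239  237    6   27   24    7    5    6    4    4
0.66    5    4    7    7    9   64   41   39   33   13   14   10   28  193  305  271    4    5    5    6    5    6    5    3
0.62    5    6    5    6   10   64   26   36   36   30   37   62   53   10  321  318    5   87   83    5    6    5    6    4
0.58    6    5    5   67   66   64   27   25   19   16   49   61   50    6    5    5   85   87   86   44   44   43    5    3
0.54    4    5    5   66   61   63   65   60   33   29   55   6
[... 266 characters left out ...]
   53    4   17   19   16   19   16   15    2
0.42    5    5    4    6    5    5    5    4   39    4   23   36   38    7   45   53   43   18   19   18   16   17   15    5
0.38    7    5    5    4    5    5    5   50   54   45    7    5    5    6   33   48    5    6   20   16   16   16   17    3
0.34    7    5    4    7    5    6   44   53   52    5    5    6    6   18   25   22   12    7   19   14   17   16   18    3
0.30    4    4    5    6    5    4    5   50    4    6    5    5    6    4    5   18   14    6    4    4   15   18   16    3
roller [ 0.56761184 -0.09919012]
tcp0 [ 0.5577296  -0.16899407]
tcp1 [ 0.5624955  -0.13532976]
tcpEnd [0.59263283 0.07754753]
pin1 [0.62530702 0.07292181]
```

```bash
python3 - <<'E'
from h import *
for n in("top","side"):
    c=viewer.capture(n)
    R,_=cv2.Rodrigues(np.array(c["rvec"])); t=np.array(c["tvec"]).reshape(3)
    vv,uu=np.mgrid[0:420,0:560]; z=c["depth"]
    P=np.stack([(uu-c["mtx"][0,2])/c["mtx"][0,0]*z,(vv-c["mtx"][1,2])/c["mtx"][1,1]*z,z],-1).reshape(-1,3)
    P=(P-t)@R; r=np.load("ramp.npz"); d=P[:,:2]-r["o"]; a=float(r["a"])
    q=np.c_[np.cos(a)*d[:,0]+np.sin(a)*d[:,1],-np.sin(a)*d[:,0]+np.cos(a)*d[:,1]]
    print(n,"rows y 0..-.16, cols x -0.12..-0.28, max z mm")
    for y in np.arange(.0,-.17,-.02):
        print(f"{y:.2f}",[int(1000*P[m,2].max()) if (m:=(abs(q[:,0]-x)<.01)&(abs(q[:,1]-y)<.01)&(z.ravel()>0)).any() else -1 for x in np.arange(-.12,-.29,-.02)])
    if n=="top":
        m=(P[:,2]>.08)&(q[:,1]>-.2)&(q[:,0]>-.3)&(q[:,0]<-.1); Q=q[m]; print("nearest x by y", [(round(y,2),round(Q[abs(Q[:,1]-y)<.01,0].max(),3)) for y in np.arange(-.2,-.0,.02) if (abs(Q[:,1]-y)<.01).any()])
E
```

```text
top rows y 0..-.16, cols x -0.12..-0.28, max z mm
0.00 [59, 16, 14, 4, 4, 3, 3, 2, 4]
-0.02 [61, 13, 16, 5, 3, 4, 3, 4, 4]
-0.04 [58, 26, 19, 3, 3, 3, 4, 3, 2]
-0.06 [22, 27, 23, 4, 4, 317, 317, 2, 4]
-0.08 [11, 15, 12, 3, 4, 319, 321, 2, 4]
-0.10 [3, 5, 183, 185, 182, 305, 308, 3, 4]
-0.12 [4, 27, 192, 194, 191, 264, 266, 3, 3]
-0.14 [5, 22, 198, 229, 228, 238, 236, 4, 3]
-0.16 [3, 186, 202, 229, 228, 213, 190, 3, 3]
nearest x by y [(np.float64(-0.2), np.float64(-0.162)), (np.float64(-0.18), np.float64(-0.148)), (np.float64(-0.16), np.float64(-0.149)), (np.float64(-0.14), np.float64(-0.152)), (np.float64(-0.12), np.float64(-0.164)), (np.float64(-0.1), np.float64(-0.169)), (np.float64(-0.08), np.float64(-0.216)), (np.float64(-0.06), np.float64(-0.218))]
side rows y 0..-.16, cols x -0.12..-0.28, max z mm
0.00 [60, 42, 17, 4, 4, 3, -1, -1, -1]
-0.02 [60, 50, 17, 4, 3, 4, -1, -1, -1]
-0.04 [60, 42, 26, 3, 3, 4, -1, -1, -1]
-0.06 [26, 28, 24, 3, 4, 318, 318, 2, 3]
-0.08 [11, 14, 11, 2, 4, 319, 320, 3, 4]
-0.10 [4, 5, 177, 186, 160, 286, 306, 3, 4]
-0.12 [3, 27, 193, 192, 193, 263, 266, 4, 3]
-0.14 [3, 22, 198, 228, 228, 239, 237, 3, 3]
-0.16 [4, 21, 201, 226, 228, 214, 212, 4, 4]
```

```bash
python3 -m creep '{"rotation": [[0,0,0.1],[0,0,0.1],[0,0,0.1],[0,0,0.1],[0,0,0.1],[0,0,0.1],[0,0,0.1],[0,0,0.1],[0,0,0.1],[0,0,0.07]], "travel": [[0.012,0.035,0.005],[0.012,0.035,0.005],[0.012,0.035,0.005],[0.012,0.035,0.005],[0.012,0.035,0.005],[0.012,0.035,0],[0.012,0.035,0],[0.012,0.035,0],[0.012,0.035,0],[0.012,0.035,0]], "jaw": [0.56,0.56,0.56,0.56,0.56,0.56,0.56,0.56,0.56,0.56]}'
cat >> h.py <<'E'
from scipy.spatial.transform import Rotation as Ro
def st(target=None,yaw=None):
    s=bot.read_state(); p=np.array(s["position"]); r=Ro.from_quat(s["ee_rot"]); M=r.as_matrix()
    a=float(np.load("ramp.npz")["a"])
    print("t",round(s["time"],2),"pos",p.round(4),"ramp",w2r(p).round(4),"F",np.round(s["force"],1),"w",round(s["gripper_width"],4))
    print("toolz",M[:,2].round(3),"toolx ang rel ramp",round(float(np.arctan2(M[1,0],M[0,0])-a),3))
    if target is not None:
        T=np.r_[r2w(target[:2]),target[2]]; print("delta",(T-p).round(4))
        R0=Ro.from_euler('z',a+(yaw or 0))*Ro.from_matrix(np.diag([1.,-1,-1])); print("rot",(R0*r.inv()).as_rotvec().round(3))
E
python3 -c "
from h import *
st((-.147,.012,.25))"
```

```text
time: 1.75
position: [0.3974, -0.2026, 0.2535]
ee_rot: [0.747, 0.665, 0.0, 0.003]
force: [-0.2, -0.7, -0.2]
gripper_width: 0.02
t 1.75 pos [ 0.3974 -0.2026  0.2535] ramp [-0.2308  0.154 ] F [-0.2 -0.7 -0.2] w 0.02
toolz [ 0.004 -0.004 -1.   ] toolx ang rel ramp 0.024
delta [ 0.1524  0.063  -0.0035]
rot [ 0.004  0.004 -0.024]
```

```bash
python3 -m creep '{"rotation": [[0,0,-0.012],[0,0,-0.012],[0,0,0],[0,0,0],[0,0,0],[0,0,0],[0,0,0],[0,0,0]], "travel": [[0.004,0.028,0],[0.004,0.028,0],[0.004,0.027,0],[0.028,-0.004,0],[0.028,-0.004,0],[0.028,-0.004,0],[0.028,-0.004,0],[0.028,-0.004,0]], "jaw": [0.56,0.56,0.56,0.56,0.56,0.56,0.56,0.56]}'
python3 - <<'E'
from h import *
st((-.147,.012,.10))
for n in("side","wrist"):
    c=viewer.capture(n); cv2.imwrite(f"pics/{n}1.png",c["image"][:,:,::-1])
E
```

```text
time: 2.75
position: [0.5534, -0.134, 0.2555]
ee_rot: [0.753, 0.658, 0.001, 0.005]
force: [0.4, -0.7, 0.1]
gripper_width: 0.0204
t 2.75 pos [ 0.5534 -0.134   0.2555] ramp [-0.141   0.0092] F [ 0.4 -0.7  0.1] w 0.0204
toolz [ 0.007 -0.006 -1.   ] toolx ang rel ramp 0.005
delta [-0.0036 -0.0055 -0.1555]
rot [ 0.007  0.007 -0.005]
```

View pics/side1.png

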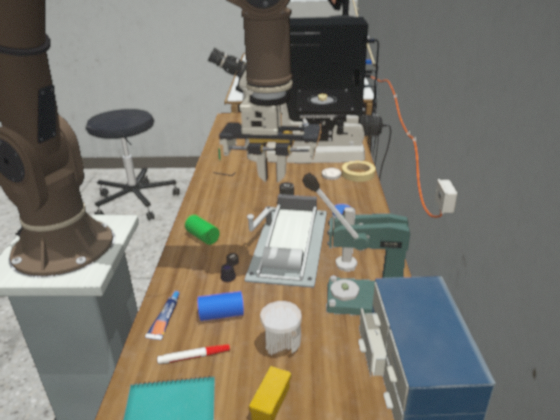

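View pics/wrist1.png

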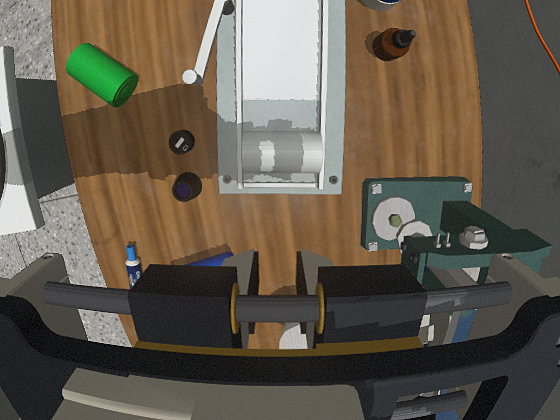

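```bash
python3 -m creep '{"rotation": [[0.007,0.007,-0.005],[0,0,0],[0,0,0],[0,0,0],[0,0,0]], "travel": [[-0.010,-0.005,0],[0,0,-0.03],[0,0,-0.03],[0,0,-0.03],[0,0,-0.02]], "jaw": [0.78,0.78,0.78,0.78,0.78]}'
python3 - <<'E'
from h import *
st((-.147,.018,.027))
for n in("side","wrist"):
    c=viewer.capture(n); cv2.imwrite(f"pics/{n}2.png",c["image"][:,:,::-1])
    if n=="side": crop(c,"pics/side2c.png",200,120,420,290,3.5)
E
```

```text
time: 3.48
position: [0.5392, -0.1419, 0.1448]
ee_rot: [0.756, 0.654, 0.001, 0.001]
force: [0.0, -0.7, 0.8]
gripper_width: 0.0101
t 3.48 pos [ 0.5392 -0.1419  0.1448] ramp [-0.1507  0.0222] F [ 0.  -0.7  0.8] w 0.0101
toolz [ 0.002 -0.    -1.   ] toolx ang rel ramp -0.004
delta [ 0.0046  0.0031 -0.1178]
rot [0.    0.002 0.004]
```

View pics/side2c.png

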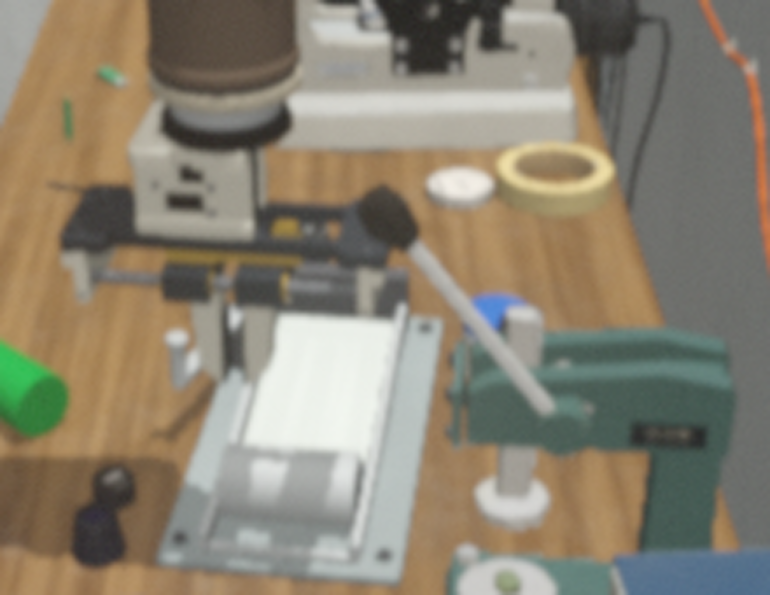

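View pics/wrist2.png

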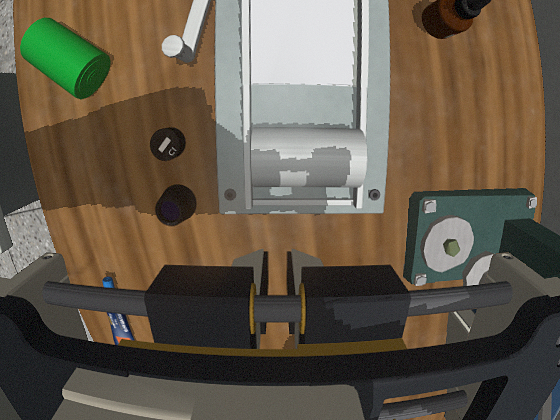

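```bash
python3 -m creep '{"rotation": [[0,0,0.004],[0,0,0],[0,0,0]], "travel": [[0.004,0.003,-0.025],[0,0,-0.03],[0,0,-0.02]], "jaw": [0.78,0.78,0.78]}'
python3 - <<'E'
from h import *
st((-.147,.018,.027))
c=viewer.capture("side"); crop(c,"pics/side3c.png",200,120,420,290,3.5)
c=viewer.capture("top"); crop(c,"pics/top3c.png",215,125,435,290,3.5)
c=viewer.capture("wrist"); cv2.imwrite(f"pics/wrist3.png",c["image"][:,:,::-1])
E
```

```text
time: 3.95
position: [0.543, -0.1406, 0.0726]
ee_rot: [0.756, 0.655, 0.001, 0.003]
force: [-0.4, 0.2, -0.3]
gripper_width: 0.0103
t 3.95 pos [ 0.543  -0.1406  0.0726] ramp [-0.1489  0.0185] F [-0.4  0.2 -0.3] w 0.0103
toolz [ 0.005 -0.002 -1.   ] toolx ang rel ramp -0.002
delta [ 0.0008  0.0018 -0.0456]
rot [0.002 0.005 0.002]
```

View pics/side3c.png

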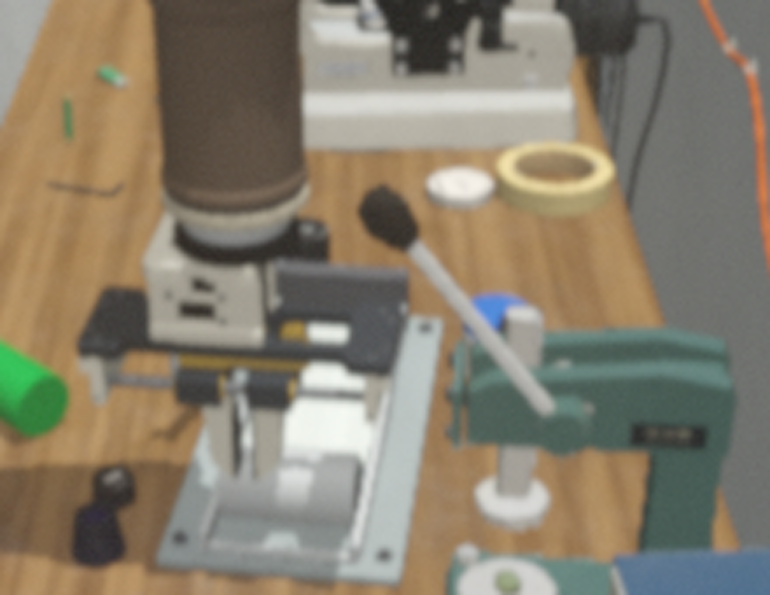

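View pics/wrist3.png

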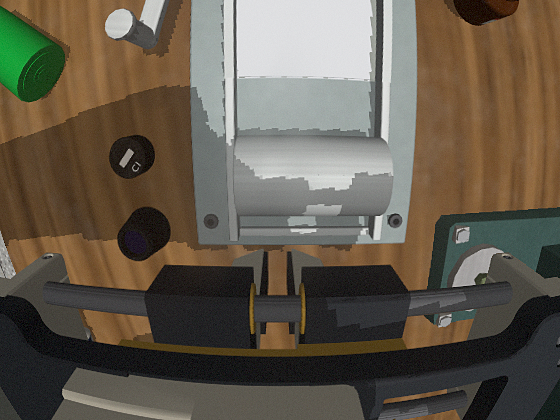

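View pics/top3c.png

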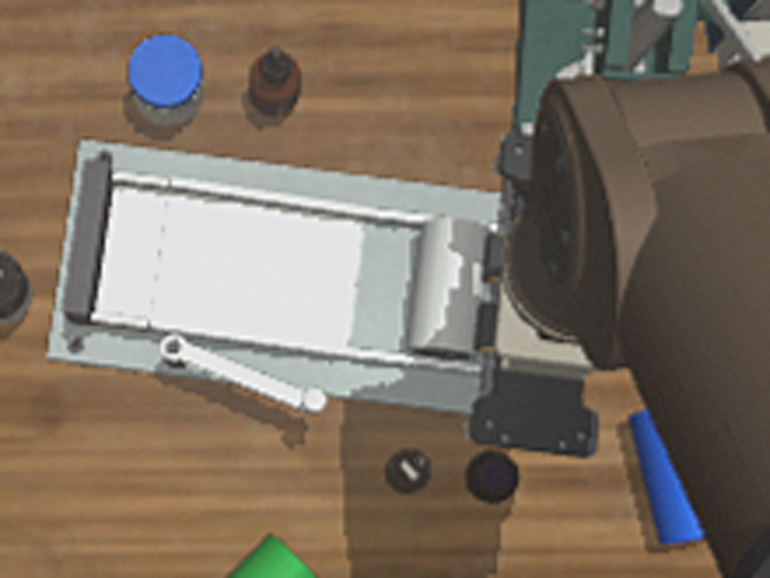

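```bash
python3 -m creep '{"rotation": [[0.002,0.004,0.002],[0,0,0],[0,0,0]], "travel": [[0,0.001,-0.022],[0,0,-0.02],[0,0,-0.004]], "jaw": [0.78,0.78,0.78]}'
python3 -c "
from h import *
st((-.13,.010,.028))"
```

```text
time: 4.47
position: [0.5457, -0.1406, 0.0317]
ee_rot: [0.755, 0.655, 0.002, 0.003]
force: [-0.6, -0.6, 0.3]
gripper_width: 0.0102
t 4.47 pos [ 0.5457 -0.1406  0.0317] ramp [-0.1486  0.0158] F [-0.6 -0.6  0.3] w 0.0102
toolz [ 0.007 -0.002 -1.   ] toolx ang rel ramp -0.001
delta [ 0.0084  0.0176 -0.0037]
rot [0.002 0.007 0.001]
```

```bash
python3 -m creep '{"rotation": [[0.002,0.006,0.001],[0,0,0],[0,0,0],[0,0,0],[0,0,0],[0,0,0],[0,0,0],[0,0,0]], "travel": [[0,0.003,-0.001],[0.0005,0.003,-0.001],[0.0005,0.003,0],[0.001,0.004,0],[0.001,0.004,0],[0.001,0.004,0],[0.001,0.004,0],[0.001,0.004,0]], "jaw": [0.78,0.78,0.78,0.78,0.78,0.78,0.78,0.78]}'
python3 - <<'E'
from h import *
st((-.08,.006,.029))
c=viewer.capture("wrist"); cv2.imwrite(f"pics/wrist4.png",c["image"][:,:,::-1])
E
```

```text
time: 5.48
position: [0.5541, -0.1099, 0.0332]
ee_rot: [0.755, 0.656, 0.002, 0.002]
force: [-0.3, -0.4, 0.1]
gripper_width: 0.0101
t 5.47 pos [ 0.5541 -0.1099  0.0332] ramp [-0.117   0.0119] F [-0.3 -0.4  0.1] w 0.0101
toolz [ 0.005 -0.    -1.   ] toolx ang rel ramp -0.0
delta [ 0.011   0.0358 -0.0042]
rot [0.    0.005 0.   ]
```

View pics/wrist4.png

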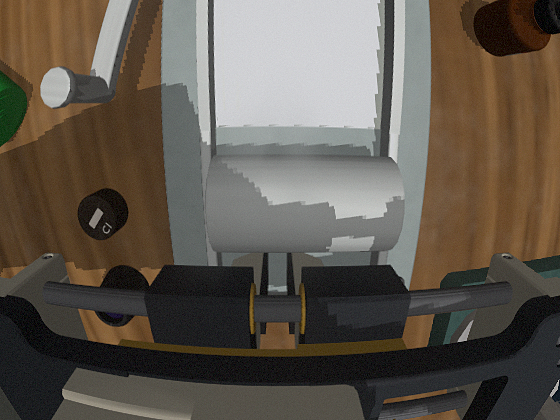

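```bash
python3 -m creep '{"rotation": [[0,0.005,0],[0,0,0],[0,0,0],[0,0,0],[0,0,0],[0,0,0],[0,0,0],[0,0,0]], "travel": [[0.0005,0.002,-0.004],[0.001,0.003,-0.002],[0.001,0.005,0],[0.001,0.005,0],[0.001,0.005,0],[0.001,0.005,0],[0.001,0.005,0],[0.001,0.005,0]], "jaw": [0.78,0.78,0.78,0.78,0.78,0.78,0.78,0.78]}'
python3 - <<'E'
from h import *
st((-.04,.004,.032))
c=viewer.capture("wrist"); cv2.imwrite(f"pics/wrist5.png",c["image"][:,:,::-1])
E
```

```text
time: 6.52
position: [0.5622, -0.072, 0.0267]
ee_rot: [0.755, 0.656, -0.0, 0.0]
force: [-0.7, -1.2, 0.9]
gripper_width: 0.0098
t 6.53 pos [ 0.5622 -0.072   0.0267] ramp [-0.0783  0.0092] F [-0.7 -1.2  0.9] w 0.0098
toolz [ 0. -0. -1.] toolx ang rel ramp 0.0
delta [0.0105 0.0372 0.0053]
rot [ 0.  0. -0.]
```

View pics/wrist5.png

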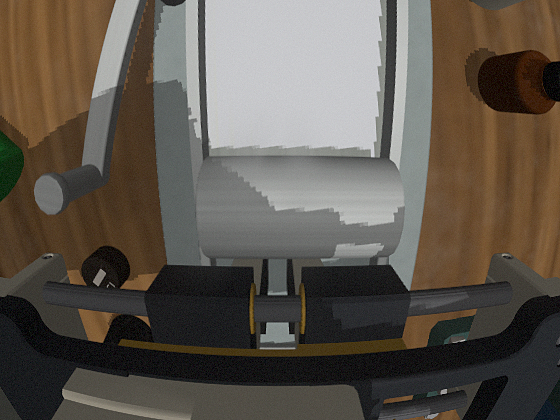

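```bash
python3 -m creep '{"rotation": [[0,0,0],[0,0,0],[0,0,0],[0,0,0],[0,0,0],[0,0,0],[0,0,0],[0,0,0]], "travel": [[0.0005,0.003,0.003],[0.001,0.005,0.001],[0.001,0.005,0.0005],[0.001,0.005,0.0005],[0.001,0.005,0.0005],[0.001,0.005,0.0005],[0.001,0.005,0.0005],[0.001,0.005,0.0005]], "jaw": [0.78,0.78,0.78,0.78,0.78,0.78,0.78,0.78]}'
python3 - <<'E'
from h import *
st((-.0,.002,.037))
c=viewer.capture("wrist"); cv2.imwrite(f"pics/wrist6.png",c["image"][:,:,::-1])
E
```

```text
time: 7.58
position: [0.5703, -0.0315, 0.0344]
ee_rot: [0.755, 0.656, -0.0, 0.0]
force: [-0.7, -1.8, 0.4]
gripper_width: 0.0099
t 7.58 pos [ 0.5703 -0.0315  0.0344] ramp [-0.0371  0.0069] F [-0.7 -1.8  0.4] w 0.0099
toolz [ 0.    -0.001 -1.   ] toolx ang rel ramp -0.0
delta [0.01   0.0361 0.0026]
rot [0.001 0.    0.   ]
```

View pics/wrist6.png

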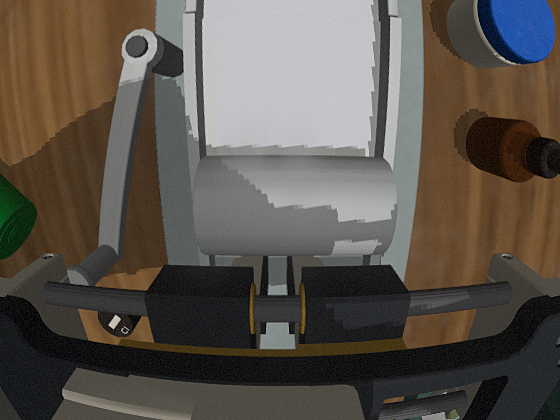

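```bash
python3 -m creep '{"rotation": [[0,0,0],[0,0,0],[0,0,0],[0,0,0],[0,0,0],[0,0,0],[0,0,0],[0,0,0]], "travel": [[0.001,0.004,0.0004],[0.001,0.005,0.0004],[0.001,0.005,0.0004],[0.001,0.005,0.0004],[0.001,0.005,0.0004],[0.001,0.005,0.0004],[0.001,0.005,0.0004],[0.001,0.005,0.0004]], "jaw": [0.78,0.78,0.78,0.78,0.78,0.78,0.78,0.78]}'
python3 - <<'E'
from h import *
st((.04,.0,.039))
c=viewer.capture("wrist"); cv2.imwrite(f"pics/wrist7.png",c["image"][:,:,::-1])
E
```

```text
time: 8.62
position: [0.5789, 0.0109, 0.0379]
ee_rot: [0.755, 0.656, 0.0, 0.0]
force: [-0.9, -2.8, 0.8]
gripper_width: 0.0097
t 8.62 pos [0.5789 0.0109 0.0379] ramp [0.0061 0.0043] F [-0.9 -2.8  0.8] w 0.0097
toolz [ 0. -0. -1.] toolx ang rel ramp 0.0
delta [0.009  0.033  0.0011]
rot [ 0.  0. -0.]
```

View pics/wrist7.png

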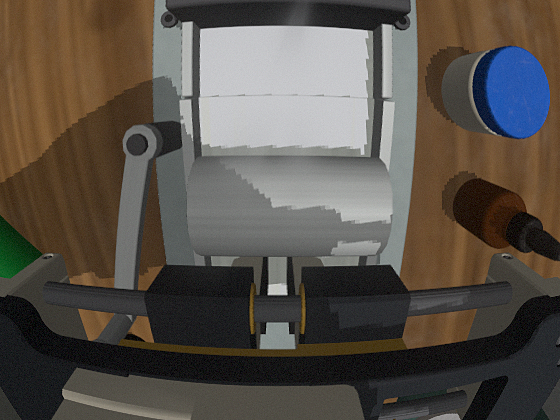

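```bash
python3 -m creep '{"rotation": [[0,0,0],[0,0,0],[0,0,0],[0,0,0],[0,0,0],[0,0,0],[0,0,0],[0,0,0]], "travel": [[0.001,0.004,0.0004],[0.001,0.005,0.0004],[0.001,0.005,0.0004],[0.001,0.005,0.0004],[0.001,0.005,0.0004],[0.001,0.005,0.0004],[0.001,0.005,0.0004],[0.001,0.004,0.0004]], "jaw": [0.78,0.78,0.78,0.78,0.78,0.78,0.78,0.78]}'
python3 - <<'E'
from h import *
st((.072,.0,.042))
c=viewer.capture("wrist"); cv2.imwrite(f"pics/wrist8.png",c["image"][:,:,::-1])
E
```

```text
time: 9.68
position: [0.5874, 0.0524, 0.0413]
ee_rot: [0.755, 0.656, 0.0, -0.0]
force: [-0.9, -1.4, 0.6]
gripper_width: 0.01
t 9.68 pos [0.5874 0.0524 0.0413] ramp [0.0483 0.0016] F [-0.9 -1.4  0.6] w 0.01
toolz [ 0.  0. -1.] toolx ang rel ramp 0.001
delta [0.0049 0.0232 0.0007]
rot [-0.     0.    -0.001]
```

View pics/wrist8.png

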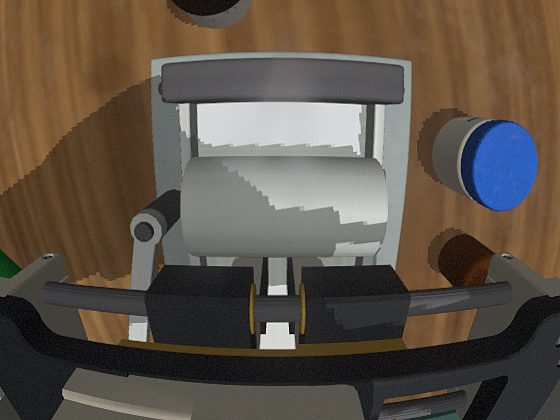

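```bash
python3 -m creep '{"rotation": [[0,0,0],[0,0,0],[0,0,0],[0,0,0],[0,0,0],[0,0,0],[0,0,0]], "travel": [[0.0005,0.003,0],[0.0005,0.003,0],[0.0005,0.003,0],[0.0005,0.003,0],[0.0005,0.003,-0.0005],[0.0005,0.003,-0.0005],[0.0005,0.003,-0.0005]], "jaw": [0.78,0.78,0.78,0.78,0.78,0.78,0.78]}'
python3 - <<'E'
from h import *
st((.074,.0,.040))
c=viewer.capture("wrist"); cv2.imwrite(f"pics/wrist9.png",c["image"][:,:,::-1])
E
```

```text
time: 10.6
position: [0.5913, 0.0759, 0.0397]
ee_rot: [0.754, 0.656, 0.001, -0.0]
force: [-0.6, 0.0, -0.1]
gripper_width: 0.0101
t 10.6 pos [0.5913 0.0759 0.0397] ramp [0.0722 0.0011] F [-0.6  0.  -0.1] w 0.0101
toolz [ 0.001  0.002 -1.   ] toolx ang rel ramp 0.002
delta [0.0014 0.0016 0.0003]
rot [-0.002  0.001 -0.002]
```

View pics/wrist9.png

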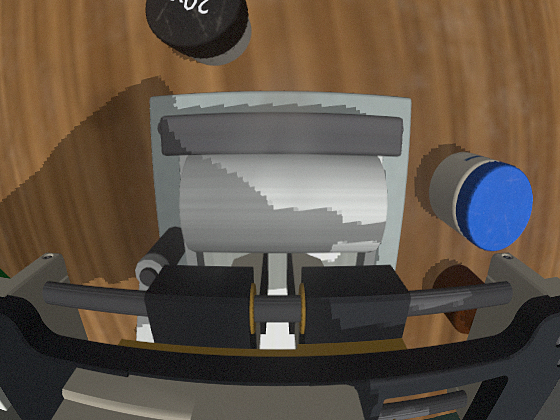

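```bash
python3 -m creep '{"rotation": [[0,0,0],[0,0,0]], "travel": [[0.0003,0.002,0],[0.0003,0.002,0]], "jaw": [0.78,0.78]}'
python3 - <<'E'
from h import *
st((.074,.0,.040))
c=viewer.capture("side"); crop(c,"pics/side10.png",215,145,345,275,4.5)
E
```

```text
time: 10.9
position: [0.5915, 0.0783, 0.0395]
ee_rot: [0.755, 0.656, -0.001, 0.0]
force: [-2.7, -8.8, 4.6]
gripper_width: 0.0101
t 10.9 pos [0.5915 0.0783 0.0395] ramp [0.0746 0.0012] F [-2.7 -8.8  4.6] w 0.0101
toolz [-0.001 -0.001 -1.   ] toolx ang rel ramp 0.001
delta [ 0.0011 -0.0008  0.0005]
rot [ 0.001 -0.001 -0.001]
```

View pics/side10.png

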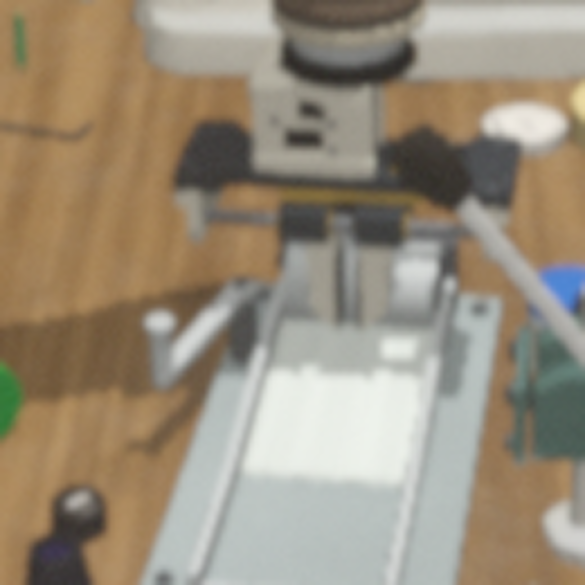

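```bash
python3 -m creep '{"rotation": [[0,0,0],[0,0,0],[0,0,0],[0,0,0],[0,0,0],[0,0,0],[0,0,0]], "travel": [[-0.0003,-0.002,0],[-0.0005,-0.004,0],[-0.0015,-0.010,0],[-0.0015,-0.010,0],[0,0,0.03],[0,0,0.03],[0,0,0.03]], "jaw": [0.78,0.78,0.78,0.78,0.78,0.78,0.78]}'
python3 - <<'E'
from h import *
st((.074,.0,.040))
c=viewer.capture("wrist"); cv2.imwrite(f"pics/wrist11.png",c["image"][:,:,::-1])
c=viewer.capture("side"); crop(c,"pics/side11.png",215,145,345,275,4.5)
E
```

```text
time: 11.82
position: [0.5851, 0.0478, 0.1292]
ee_rot: [0.755, 0.655, -0.003, -0.001]
force: [0.5, 1.3, -0.5]
gripper_width: 0.0103
t 11.82 pos [0.5851 0.0478 0.1292] ramp [0.0435 0.0033] F [ 0.5  1.3 -0.5] w 0.0103
toolz [-0.006 -0.002 -1.   ] toolx ang rel ramp -0.001
delta [ 0.0076  0.0297 -0.0892]
rot [ 0.002 -0.006  0.001]
```

View pics/side11.png

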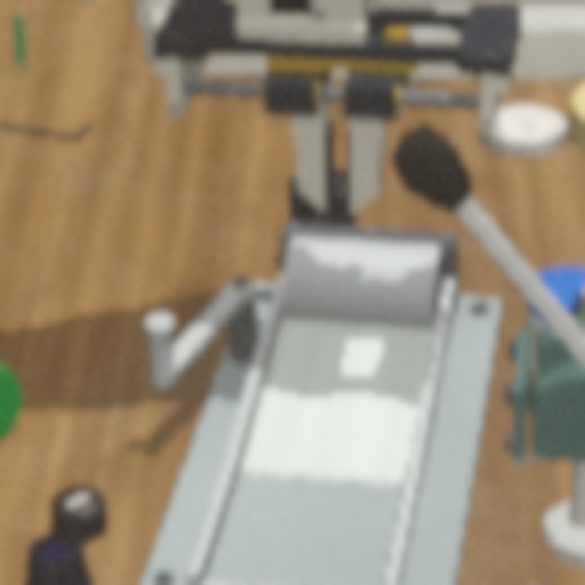

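View pics/wrist11.png

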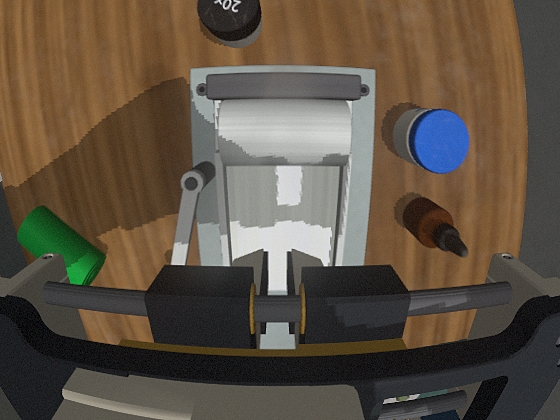

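```bash
python3 - <<'E'
from h import *
print(np.round(bot.read_state()["q"],3)); 
th=-.265; ps=th-np.pi/2
pin=np.array([.074-.1*np.cos(th),.067-.1*np.sin(th)]); T=pin-.032*np.array([np.cos(ps),np.sin(ps)])
print(pin,T,ps); st((*T,.12),ps)
E
```

```text
[ 0.087  0.502 -0.37   1.75   0.22   0.93  -0.515]
[-0.02250925  0.09319093] [-0.01412815  0.12407389] -1.8357963267948967
t 11.93 pos [0.5874 0.0484 0.1318] ramp [0.0444 0.0011] F [ 0.   0.6 -0.7] w 0.0102
toolz [-0.    -0.001 -1.   ] toolx ang rel ramp -0.001
delta [-0.13   -0.0407 -0.0118]
rot [ 0.000e+00 -1.000e-03 -1.834e+00]
```

```bash
python3 -m creep '{"rotation": [[0,0,-0.18],[0,0,-0.18],[0,0,-0.18],[0,0,-0.18],[0,0,-0.18],[0,0,-0.18],[0,0,-0.18],[0,0,-0.18],[0,0,-0.18],[0,0,-0.18]], "travel": [[-0.013,-0.004,0],[-0.013,-0.004,0],[-0.013,-0.004,0],[-0.013,-0.004,0],[-0.013,-0.004,0],[-0.013,-0.004,0],[-0.013,-0.004,0],[-0.013,-0.004,0],[-0.013,-0.004,0],[-0.013,-0.004,0]], "jaw": [1,1,1,1,1,1,1,1,1,1]}'
python3 - <<'E'
from h import *
print(np.round(bot.read_state()["q"],3)); 
st((-.0141,.1241,.066),-1.836)
s=bot.read_state(); c=viewer.capture("wrist"); cv2.imwrite(f"pics/wrist12.png",c["image"][:,:,::-1])
E
```

```text
time: 13.18
position: [0.4504, 0.0013, 0.1272]
ee_rot: [0.976, -0.216, -0.002, -0.0]
force: [-0.0, -0.2, -0.8]
gripper_width: 0.0003
[-0.162  0.279  0.051  2.105 -0.023  0.762 -2.101]
t 13.18 pos [0.4504 0.0013 0.1272] ramp [-0.0215  0.1302] F [-0.  -0.2 -0.8] w 0.0003
toolz [-0.005  0.001 -1.   ] toolx ang rel ramp -1.865
delta [ 0.007   0.0065 -0.0612]
rot [-0.001 -0.005  0.029]
```

View pics/wrist12.png

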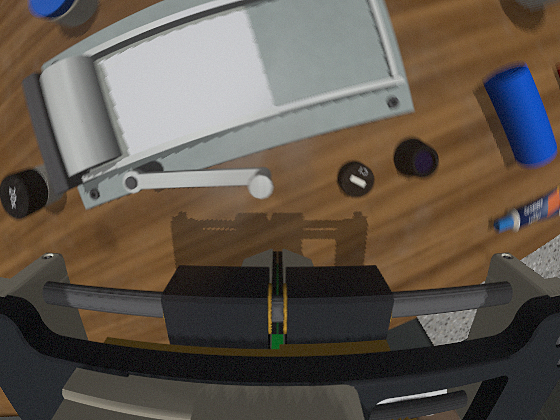

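```bash
cat >> h.py <<'E'
def wray(c,s,uv,z):
    m=c["mtx"]; d=(np.array(uv)-[m[0,2],m[1,2]])/m[0,0]; th=np.hypot(*d); d=d/th
    v=np.r_[np.sin(th)*d,np.cos(th)]; T=np.array(c["tool_from_camera"]); M=Ro.from_quat(s["ee_rot"]).as_matrix()
    o=M@T[:3,3]+s["position"]; w=M@T[:3,:3]@v; return o+w*(z-o[2])/w[2]
E
python3 - <<'E'
from h import *
s=bot.read_state(); c=viewer.capture("wrist")
print(w2r(wray(c,s,(262,184),.0905)))
E
python3 -m creep '{"rotation": [[0,0,0.029],[0,0,0],[0,0,0]], "travel": [[0.007,0.0065,-0.018],[0,0,-0.02],[0,0,-0.02]], "jaw": [1,1,1]}'
python3 - <<'E'
from h import *
st((-.0141,.1241,.066),-1.836)
c=viewer.capture("wrist"); cv2.imwrite(f"pics/wrist13.png",c["image"][:,:,::-1])
E
```

```text
[-0.02543817  0.09315423]
time: 13.65
position: [0.4595, 0.0077, 0.0686]
ee_rot: [0.981, -0.192, -0.001, -0.001]
force: [0.2, 0.7, -0.4]
gripper_width: 0.0006
t 13.65 pos [0.4595 0.0077 0.0686] ramp [-0.0138  0.1221] F [ 0.2  0.7 -0.4] w 0.0006
toolz [-0.001  0.001 -1.   ] toolx ang rel ramp -1.817
delta [-0.0021  0.     -0.0026]
rot [-0.001 -0.001 -0.019]
```

View pics/wrist13.png

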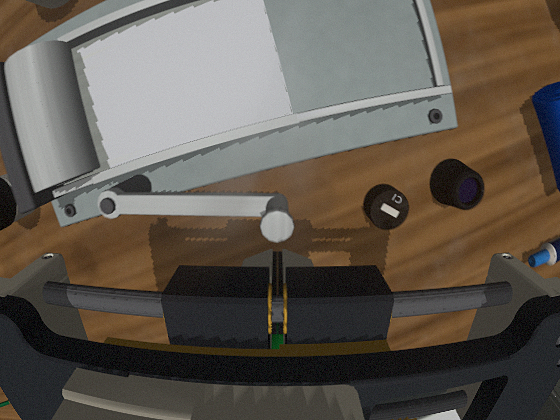

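```bash
cat >> h.py <<'E'
def tgt(th,off=.0175):
    ps=th-np.pi/2
    return np.array([.074-.1*np.cos(th),.067-.1*np.sin(th)])-off*np.array([np.cos(ps),np.sin(ps)])
def table(th0,dth,n):
    p=np.array(bot.read_state()["position"])
    prev=p[:2]
    for i in range(n):
        th=th0+dth*i; w=r2w(tgt(th)); print(round(th,3),(w-prev).round(4)); prev=w
E
python3 - <<'E'
from h import *
table(-.265,.1,20)
E
```

```text
-0.265 [ 0.0126 -0.0057]
-0.165 [ 0.0088 -0.0051]
-0.065 [ 0.0092 -0.0042]
0.035 [ 0.0096 -0.0033]
0.135 [ 0.0099 -0.0023]
0.235 [ 0.0101 -0.0013]
0.335 [ 0.0101 -0.0003]
0.435 [0.0101 0.0007]
0.535 [0.01   0.0017]
0.635 [0.0098 0.0027]
0.735 [0.0095 0.0037]
0.835 [0.009  0.0046]
0.935 [0.0085 0.0055]
1.035 [0.0079 0.0063]
1.135 [0.0073 0.0071]
1.235 [0.0065 0.0078]
1.335 [0.0057 0.0084]
1.435 [0.0049 0.0089]
1.535 [0.0039 0.0093]
1.635 [0.003  0.0097]
```

```bash
python3 -m creep '{"rotation": [[0,0,-0.01],[0,0,-0.01],[0,0,0.1],[0,0,0.1],[0,0,0.1],[0,0,0.1]], "travel": [[0.006,-0.003,-0.001],[0.006,-0.003,0],[0.009,-0.005,0],[0.009,-0.004,0],[0.0095,-0.0033,0],[0.01,-0.0023,0]], "jaw": [1,1,1,1,1,1]}'
python3 - <<'E'
from h import *
st((*tgt(.135),.067),.135-np.pi/2)
c=viewer.capture("wrist"); cv2.imwrite(f"pics/wrist14.png",c["image"][:,:,::-1])
E
```

```text
time: 14.45
position: [0.5124, -0.0147, 0.0683]
ee_rot: [1.0, 0.006, -0.001, 0.0]
force: [-0.2, 0.5, -0.6]
gripper_width: 0.0003
t 14.45 pos [ 0.5124 -0.0147  0.0683] ramp [-0.0286  0.0665] F [-0.2  0.5 -0.6] w 0.0003
toolz [-0.001 -0.001 -1.   ] toolx ang rel ramp -1.419
delta [-0.0042  0.0018 -0.0013]
rot [ 0.001 -0.001 -0.017]
```

View pics/wrist14.png

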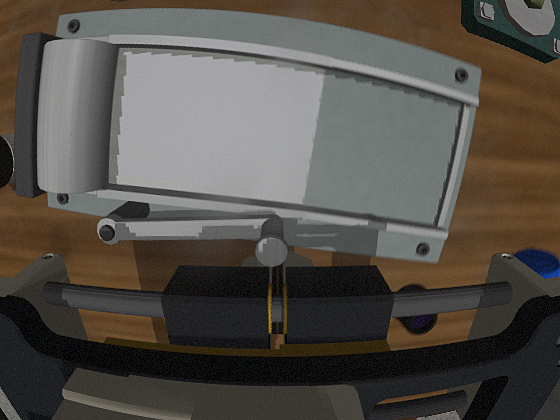

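```bash
python3 -m creep '{"rotation": [[0,0,0.08],[0,0,0.1],[0,0,0.1],[0,0,0.1],[0,0,0.1],[0,0,0.1],[0,0,0.1]], "travel": [[0.007,-0.001,-0.001],[0.01,0,0],[0.01,0.0007,0],[0.01,0.0017,0],[0.0098,0.0027,0],[0.0095,0.0037,0],[0.009,0.0046,0]], "jaw": [1,1,1,1,1,1,1]}'
python3 - <<'E'
from h import *
st((*tgt(.835),.067),.835-np.pi/2)
table(.935,.1,8)
c=viewer.capture("wrist"); cv2.imwrite(f"pics/wrist15.png",c["image"][:,:,::-1])
E
```

```text
time: 15.38
position: [0.5832, -0.0054, 0.0715]
ee_rot: [0.939, 0.345, 0.002, 0.001]
force: [-0.9, -0.0, -0.8]
gripper_width: 0.0004
t 15.38 pos [ 0.5832 -0.0054  0.0715] ramp [-0.0095 -0.0023] F [-0.9 -0.  -0.8] w 0.0004
toolz [ 0.004 -0.001 -1.   ] toolx ang rel ramp -0.725
delta [-0.0064  0.0043 -0.0045]
rot [ 0.001  0.004 -0.011]
0.935 [0.0022 0.0098]
1.035 [0.0079 0.0063]
1.135 [0.0073 0.0071]
1.235 [0.0065 0.0078]
1.335 [0.0057 0.0084]
1.435 [0.0049 0.0089]
1.535 [0.0039 0.0093]
1.635 [0.003  0.0097]
```

View pics/wrist15.png

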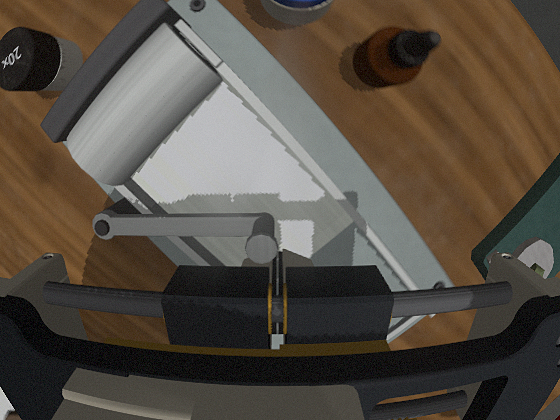

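```bash
python3 -m creep '{"rotation": [[0,0,0.09],[0,0,0.1],[0,0,0.1],[0,0,0.1]], "travel": [[0.003,0.009,-0.004],[0.007,0.007,0],[0.0068,0.0074,0],[0.006,0.008,0]], "jaw": [1,1,1,1]}'
python3 - <<'E'
from h import *
st((*tgt(1.235),.067),1.235-np.pi/2)
table(1.335,.1,4)
c=viewer.capture("wrist"); cv2.imwrite(f"pics/wrist16.png",c["image"][:,:,::-1])
E
```

```text
time: 15.92
position: [0.6084, 0.0243, 0.0693]
ee_rot: [0.853, 0.522, 0.003, 0.002]
force: [0.1, -0.3, -0.4]
gripper_width: 0.0003
t 15.93 pos [0.6084 0.0243 0.0693] ramp [ 0.0234 -0.0231] F [ 0.1 -0.3 -0.4] w 0.0003
toolz [ 0.007 -0.    -1.   ] toolx ang rel ramp -0.332
delta [-0.0013  0.0013 -0.0023]
rot [ 0.     0.007 -0.004]
1.335 [0.0045 0.0096]
1.435 [0.0049 0.0089]
1.535 [0.0039 0.0093]
1.635 [0.003  0.0097]
```

View pics/wrist16.png

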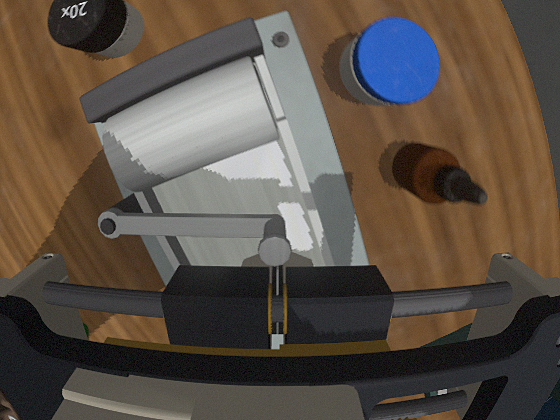

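```bash
python3 -m creep '{"rotation": [[0,0.006,0.1],[0,0,0.1],[0,0,0.1]], "travel": [[0.0045,0.009,-0.002],[0.0045,0.0085,0],[0.003,0.006,0]], "jaw": [1,1,1]}'
python3 - <<'E'
from h import *
st((*tgt(1.5708),.067),0)
c=viewer.capture("wrist"); cv2.imwrite(f"pics/wrist17.png",c["image"][:,:,::-1])
E
```

```text
time: 16.35
position: [0.6214, 0.0473, 0.0683]
ee_rot: [0.765, 0.644, 0.001, 0.001]
force: [-0.8, -0.2, -0.6]
gripper_width: 0.0005
t 16.35 pos [0.6214 0.0473 0.0683] ramp [ 0.0481 -0.0328] F [-0.8 -0.2 -0.6] w 0.0005
toolz [ 0.003 -0.    -1.   ] toolx ang rel ramp -0.031
delta [ 0.0014  0.0083 -0.0013]
rot [0.    0.003 0.031]
```

View pics/wrist17.png

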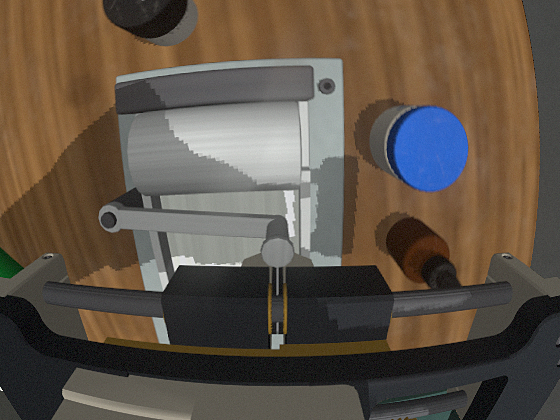

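Nearly there, with about 8 mm left to the end stop. I'll push gently until I feel it.

```bash
python3 -m creep '{"rotation": [[0,0,0.015],[0,0,0.015],[0,0,0]], "travel": [[0.0005,0.003,0],[0.0005,0.003,0],[0.0005,0.002,0]], "jaw": [1,1,1]}'
python3 -c "
from h import *
st((*tgt(1.5708),.067),0)"
python3 -m creep '{"rotation": [[0,0,0]], "travel": [[0.0003,0.002,0]], "jaw": [1]}'
python3 -c "
from h import *
st((*tgt(1.5708),.067),0)"
```

```text
time: 16.77
position: [0.6234, 0.0551, 0.0688]
ee_rot: [0.756, 0.654, 0.001, 0.002]
force: [-0.1, -0.4, -0.7]
gripper_width: 0.0009
t 16.77 pos [0.6234 0.0551 0.0688] ramp [ 0.056  -0.0336] F [-0.1 -0.4 -0.7] w 0.0009
toolz [ 0.004 -0.001 -1.   ] toolx ang rel ramp -0.003
delta [-0.0006  0.0005 -0.0018]
rot [0.001 0.004 0.003]
time: 16.9
position: [0.6236, 0.0564, 0.0688]
ee_rot: [0.757, 0.654, 0.001, 0.002]
force: [-0.3, -5.6, 0.5]
gripper_width: 0.0004
t 16.9 pos [0.6236 0.0564 0.0688] ramp [ 0.0574 -0.0337] F [-0.3 -5.6  0.5] w 0.0004
toolz [ 0.004 -0.002 -1.   ] toolx ang rel ramp -0.005
delta [-0.0008 -0.0008 -0.0018]
rot [0.002 0.004 0.005]
```

```bash
python3 -m creep '{"rotation": [[0,0,0]], "travel": [[0.0002,0.0015,0]], "jaw": [1]}'
python3 -m creep '{"rotation": [[0,0,0],[0,0,0],[0,0,0],[0,0,0],[0,0,0],[0,0,0],[0,0,0]], "travel": [[-0.0003,-0.002,0],[-0.001,-0.006,0],[-0.002,-0.012,0],[-0.003,-0.02,0],[0,-0.01,0.03],[0,-0.02,0.04],[0,-0.03,0.04]], "jaw": [1,1,1,1,1,1,1]}'
python3 - <<'E'
from h import *
st()
c=viewer.capture("wrist"); cv2.imwrite(f"pics/wrist18.png",c["image"][:,:,::-1])
c=viewer.capture("side"); crop(c,"pics/side18.png",205,145,355,275,4.5)
E
```

```text
time: 17.02
position: [0.6237, 0.0565, 0.0687]
ee_rot: [0.757, 0.653, -0.0, 0.002]
force: [-0.4, -6.0, 1.3]
gripper_width: 0.0003
time: 17.9
position: [0.6131, -0.0487, 0.1779]
ee_rot: [0.757, 0.654, -0.002, -0.001]
force: [1.0, -0.3, 0.8]
gripper_width: 0.0
t 17.9 pos [ 0.6131 -0.0487  0.1779] ramp [-0.0482 -0.0379] F [ 1.  -0.3  0.8] w 0.0
toolz [-0.005 -0.002 -1.   ] toolx ang rel ramp -0.005
```

View pics/wrist18.png

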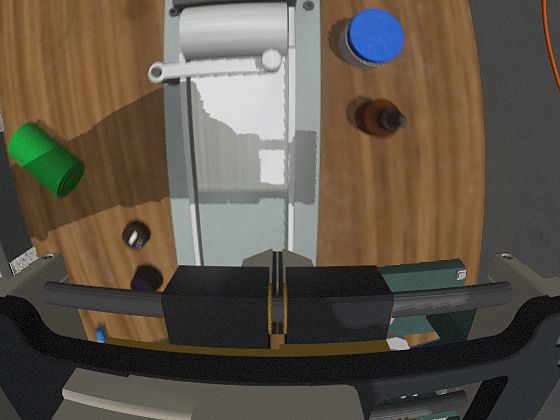

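View pics/side18.png

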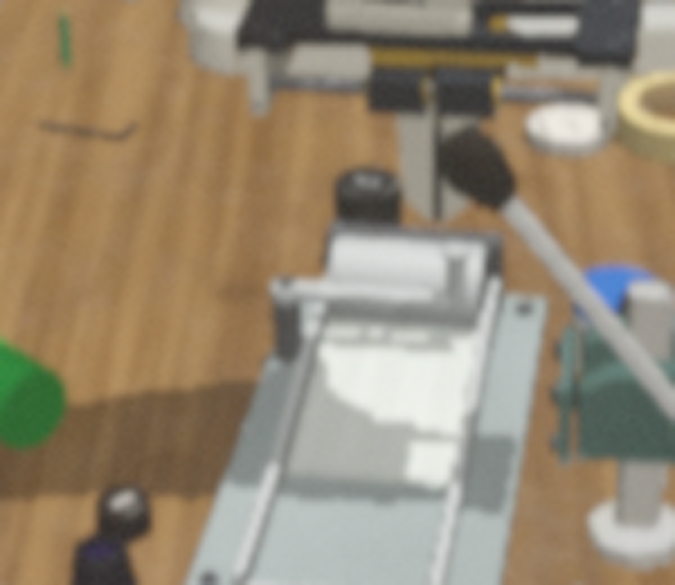

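```bash
python3 - <<'E'
from h import *
s=bot.read_state(); c=viewer.capture("wrist")
print("pin",w2r(wray(c,s,(272,61),.0905)),"post",w2r(wray(c,s,(157,73),.0585)),"expect pin (.074,-.033), post (.074,.067)")
c=viewer.capture("top"); crop(c,"pics/top18.png",200,125,370,275,4.5)
E
```

```text
pin [ 0.06798985 -0.0398666 ] post [0.06911659 0.06200147] expect pin (.074,-.033), post (.074,.067)
```

View pics/top18.png

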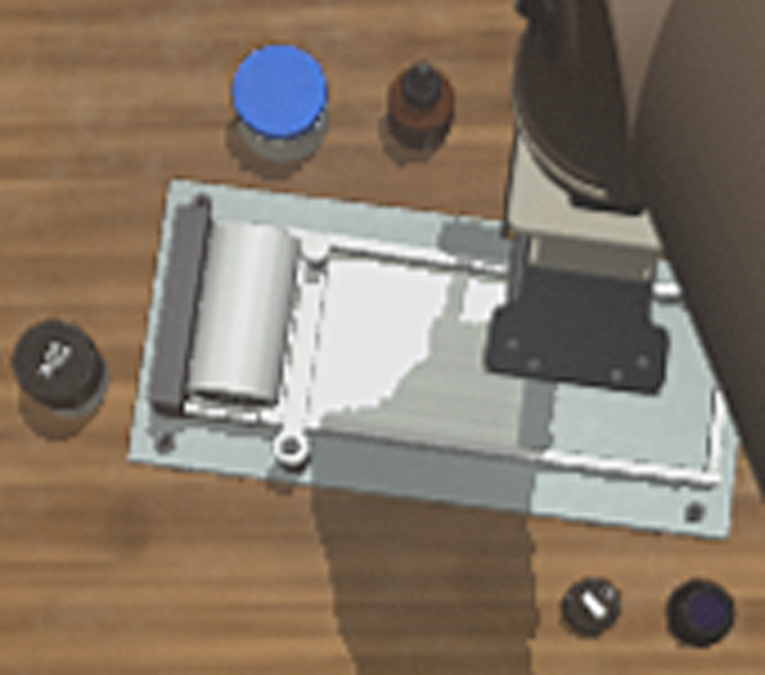

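The top view shows the roller seated at (243,310) against the stop and the bar straight across from post (290,449) to pin (316,250). The other things are where they were, and the hand is clear.

```bash
python3 -m creep '{"rotation": [[0,0,0],[0,0,0]], "travel": [[0,0,0],[0,0,0]], "jaw": [1,1]}'; python3 -c "
from workcell import bot
print(bot.finish_job())"
```

```text
time: 18.35
position: [0.6122, -0.0483, 0.1753]
ee_rot: [0.757, 0.653, -0.003, -0.001]
force: [-0.2, -0.1, 0.1]
gripper_width: 0.0007
the job is handed in; nothing more can be done
None
```

I pushed the steel roller up the ramp with the fingers behind it, over the crest and into the seat. A light push of about 9 N then confirmed it was against the stop. After that I pushed the keeper round by its pin until it met its end stop at about 6 N, backed off, and handed in at about 18 s of the 64 s allowed.

**Last checks:**
- **Roller:** the top and side views show it in the seat against the stop, with the bar across the track behind it.
- **Keeper:** in the wrist view, pin and post are within about 1 mm of each other along the track, so the bar is straight to about 0.01 rad. Both points read about 5–7 mm off their nominal positions. I put that down to wrist-ray error, since the offset is nearly the same for both.
- **Everything else:** the other bench items in view look to be where they started, and the hand was clear with no force on it. The press and the blue roller were partly or wholly out of the last views, so I did not re-check them; the hand stayed clear of the press when I checked on the way down.

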